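# Grease the lathe with the hand pump

## Robot

A 6-joint arm with a two-finger parallel gripper is mounted at the origin on the work surface. World frame = base frame: x ahead of the robot, y to its left, z up, the work surface at z = 0. Lengths are in mm, angles in rad, forces in N, time in s.
With the tool pointing down it reaches from about 200 to 875 mm from the base axis. Payload 3.4 kg.
Tool frame: the origin (TCP) lies on the centre line of the jaws, within the pads' length; the fingertips stand 8 mm ahead of it and the grasp point (between the pads) lies 11 mm behind it; z points along the fingers, y is the direction in which the jaws open and shut (so a half turn about z gives the same grasp; the last joint's range is limited). The gripper opens to 94 mm and grips with 3 to 60 N. Pads are 16 mm wide; open, the fingers measure 119 mm over their backs; the gripper's body (75 mm by 177 mm) begins 78 mm behind the grasp point.
Start: joints at [1.038, 0.276, 1.505, -0, 1.361, -0.121], TCP at [230.17, 526.96, 213.493] pointing down, gripper open.
Joint ranges: [-2.89, 2.89], [-0.75, 2.08], [0.22, 2.7], [-1.18, 4.32], [0.11, 2.71], [-2.7, 2.7]. Speed limits (rad/s): [2.57, 2.57, 3.14, 3.14, 3.14, 3.14].

## Interface

Orientations are given as a unit quaternion [x, y, z, w].
In Python, from station import robot, viewer gives the robot as it stands. The module is installed in compiled form; this text tells all that it offers.
- The arm moves only by the tool play_rows, never from a script. Its argument "commands" is a list of rows, each a list of 5 numbers: the shift along the tool's x, y, z in mm, then the turn about the tool's z in degrees, then the opening, from 0 (shut) to 1 (fully open). A call has 1 to 8 rows; each row is the pose to reach, as a shift and turn from the pose commanded when the call began, along the tool's axes at that moment; what a row does not reach only later rows make up. A row lasts 1/10 s, in which the tool goes at most 50 mm and 8.59 degrees, less where a joint would pass 70% of its speed; a pose out of reach is approached as far as the arm can. A call with a gripper value outside its range is refused whole. The fingers move at their own pace and stop on an object; "newtons" is the grip in N (left out, the last holds). Time passes only in rows, so rows that repeat a pose let the fingers close. It gives the time, the measured TCP pose, the force and the opening at its end, in the units of the state.
- robot.sense(): the state, without advancing time (a new reading comes with each control period).
- viewer.capture(name): name is "scene" or "top" or "wrist"; returns (picture, depth): 480x640x3 uint8, red, green, blue; 480x640 float32, mm along the optical axis (not along the pixel's ray), 0 where there is no reading.
- viewer.get_calibration(name): a dict with "fx", "fy", "cx", "cy" (pixels), "xyz" and "rotation" of the camera in the world. Camera axes: x right, y up, looking along -z (the intrinsics and any distortion apply to the point x, -y, -z); pixel columns grow to the right and rows downward; lengths in mm; the calibration is good to about 2 mm. A picture is of the moment at which its call begins: read the wrist's pose just before it. get_calibration takes no time and is no camera call; for the wrist camera it gives the pose at the moment of the call.
- robot.finish_job(): hands the job in, once; it reports no verdict.
The state is a dict: "time": time; "joints": joint angles; "dq": joint speeds; "tau": joint torques, N m; "ee_pos": TCP position; "ee_rot": TCP orientation; "contact_force": force on the tool from outside, world axes, zero at the start; "moment": the same for the moment, N m; "gripper_width": opening from 0.0 (shut) to 1.0 (fully open).
Only numpy, scipy, OpenCV 4.12 (cv2) and the standard library are available. Lean on these libraries where they do the work, as an engineer would, in place of code of your own. Each camera call takes 0.05 s, during which the arm holds its last target. There are 200 camera calls.

## Task

Grease the wood lathe: press the pump's spring-loaded black palm knob down to its stop and let it come all the way up again, stroke after stroke, until the indicator pin on the distributor block pops fully out, and stop pumping then, before the relief valve on the pump lifts. Only press the knob, never pull it up; leave everything lying about where it is, and finish with the knob fully up.

Things in the scene. Friction and masses are not known exactly. Their poses are not given: they have to be found in the camera images.
- lathe: green wood lathe on the bench, 1.03 m long along its y, headstock at -y. Origin under its middle at bench height. Bed: x -60 to 60 mm, top at z 100 mm. Headstock (y -500 to -280 mm, faceplate to -238) 318 mm high; tailstock (y 315 to 530) 305 mm; tool rest (y 250 to 400, x -20 to 110) 255 mm. Pump and distributor are bolted to the bed's face towards the robot (x = -60 mm), either one nearer the headstock. Fixed.
- pump: hand grease pump: aluminium body with an upright barrel, spring and black palm knob, and beside it (+y) a milky plastic tank with a black cap. Origin on the bed's face towards the robot at bench height; axes as the lathe's. Fixed. It spans x from -90 to 0 mm, y from -93 to +75 mm; the tank (y 1 to 67 mm) with its cap is 144 mm high. Knob axis at x = -47, y = -35 mm; relief valve axis at x = -41, y = -83 mm.
- plunger_top (a point): the middle of the top of the pump's black palm knob (mushroom, 60 mm across, 25 mm thick, slightly domed, 36 mm flat enough to push on), at rest 200 mm above the bench; it moves down with the knob.
- plunger (a joint): how far the knob is pushed down, m: 0 at rest, 0.022 at its stop, below 0 if pulled up (5 mm of play). Spring 550 N/m (12 N at the stop); it comes up by itself in about 0.3 s. A push of 19 mm or more, let back up to within 1 mm of rest, feeds one shot; shorter strokes feed nothing. Four to seven full strokes are needed; how many cannot be seen beforehand.
- pin_top (a point): the middle of the top of the indicator pin, a bare steel pin of 12 mm diameter standing upright in a dark steel sleeve of 21 mm diameter on top of the distributor block; it moves with the pin.
- sleeve_top (a point): the middle of the mouth of that sleeve, 144 mm above the bench, on the fixed distributor block; the pin's top is 2 mm above it while the pin is in and 20 mm above it when fully out.
- indicator_pin (a joint): how far the indicator pin has come out, m: 0 in, 0.018 fully out. It stays in (within 0.5 mm) until enough grease has been pumped, then pops out at once, during a down stroke, and stays out.
- distributor: grease distributor: four aluminium sections in a row, 125 mm long over its plate, with brass outlets and copper tubes on the robot's side. Origin on the bed's face towards the robot at bench height, axes as the lathe's; it spans x from -84 to 0 mm, the sections reach up to 118 mm, the sleeve stands at x = -29, y = +36 mm. Fixed.
- relief_valve (a joint): lift of the relief valve's brass pin (12 mm diameter, upright in the brass body at the pump's -y side, top 91 mm above the bench), m: 0 shut, 0.010 blown. It blows on the second full stroke after the indicator pin has popped out.
- tape_measure: bystander: tape measure standing on edge, 74 x 42 x 64 mm, origin under its middle.
- chisel: bystander: carving chisel lying on the bench, 240 mm long along its own x, 24 mm high, origin under its middle.
- try_square: bystander: carpenter's square lying on the bench, stock 115 x 24 x 18 mm along its own x with the origin under its middle, steel blade 40 x 200 mm along +y.
- rosette: bystander: turned wooden rosette, 92 mm across, 27 mm high, origin under its middle.
- mallet: bystander: carver's mallet standing on its head, 90 mm across, 240 mm high, origin under its middle.
- grease_cartridge: bystander: grease cartridge standing upright, 56 mm across, 208 mm high, origin under its middle.
- sanding_block: bystander: cork sanding block lying on the lathe bed, 66 x 110 x 30 mm, origin under its middle.

How it is judged:
By the outcome, as a careful person would: the job done as asked, in the order asked, and still so for the second after the job is handed in, with the robot touching nothing.
It also fails if it takes over 56 s, if anything falls off the work surface, if the arm or the gripper's body presses on something with over 40 N, if the wrist force passes 120 N, or if a joint passes its speed limit or range.

## Working session

There is one attempt and no reset: what is moved stays moved. The work goes in short steps, Python scripts to look and compute and a tool call to move; the robot and the scene stay as the last step left them, time stands still between calls to the robot, and variables do not carry over. Pictures are saved under pics/ and viewed, about 8 in all and at most 12, crops included, and the job is handed in when it is done.

Besides the shell and the picture viewer there is one more tool, called after "Emit:" by a JSON object that holds its "api" and its "payload", one argument or row to a line. play_rows: Moves the arm, as the interface text tells. Its arguments: {"type":"object","properties":{"commands":{"type":"array","items":{"type":"array","items":{"type":"number"}}},"newtons":{"type":"number"}},"required":["commands"]}

```bash
mkdir -p pics
cat > h.py <<'E'
from station import robot, viewer
import numpy as np, cv2
def cap(n,f):
    c=viewer.get_calibration(n); p,d=viewer.capture(n)
    cv2.imwrite(f'pics/{f}.png',p[:,:,::-1]); np.savez(f'pics/{f}.npz',p=p,d=d,**{k:np.array(c[k]) for k in('fx','fy','cx','cy','xyz','rotation')})
def load(f): return np.load(f'pics/{f}.npz')
def world(z,u,v,d=None):
    if d is None: d=z['d'][int(round(v)),int(round(u))]
    R=z['rotation']
    if R.size==4:
        from scipy.spatial.transform import Rotation; R=Rotation.from_quat(R).as_matrix()
    return R@np.array([(u-z['cx'])/z['fx']*d,-(v-z['cy'])/z['fy']*d,-d])+z['xyz']
E
python3 - <<'E'
from h import *
cap('scene','s0');cap('top','t0')
for n in('scene','top'):print(viewer.get_calibration(n))
print(robot.sense())
E
```

```text
{'fx': 574.0764231222989, 'fy': 574.0764231222989, 'cx': 321.7598649114607, 'cy': 240.5086820743362, 'xyz': array([1441.14223473,  229.51718502,  931.42499523]), 'rotation': array([0.2643229 , 0.3188676 , 0.71266984, 0.56617891])}
{'fx': 533.4894756710005, 'fy': 533.4894756710005, 'cx': 319.9837330064988, 'cy': 241.18335393043978, 'xyz': array([ 447.63093359,   10.87766578, 1200.83474153]), 'rotation': array([-0.0345634 ,  0.02831381,  0.71365595, -0.69907001])}
{'time': 0.1, 'joints': array([ 1.03798909e+00,  2.76460158e-01,  1.50597371e+00, -2.70364154e-05,
        1.36071048e+00, -1.20980020e-01]), 'dq': array([ 0.00061656, -0.0025381 , -0.00150614,  0.00113564,  0.00042691,
        0.00039263]), 'tau': array([ 2.54879793e-03, -4.05456734e+01, -2.37781191e+01,  7.05410773e-02,
        2.98690412e-02, -3.45333797e-05]), 'ee_pos': array([229.91518312, 526.49562481, 212.74514893]), 'ee_rot': array([ 2.04458723e-01,  9.78874879e-01, -7.39007317e-04, -2.36608197e-04]), 'contact_force': array([ 0.04674953,  0.60959836, -0.18188075]), 'moment': array([0.0321697 , 0.00750919, 0.01839523]), 'gripper_width': 0.9979702468139827}
```

View pics/t0.png

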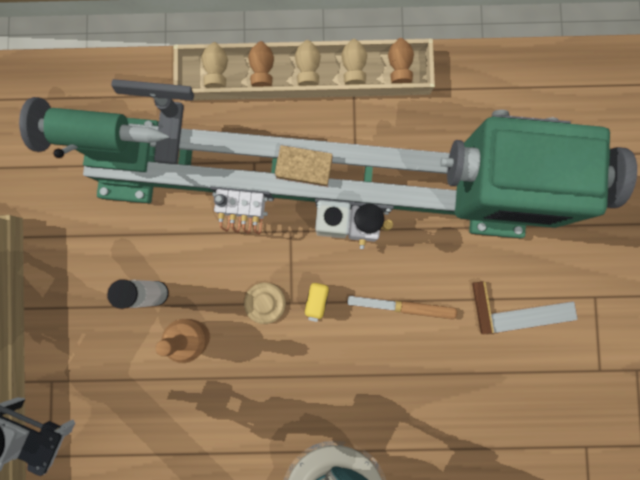

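View pics/s0.png

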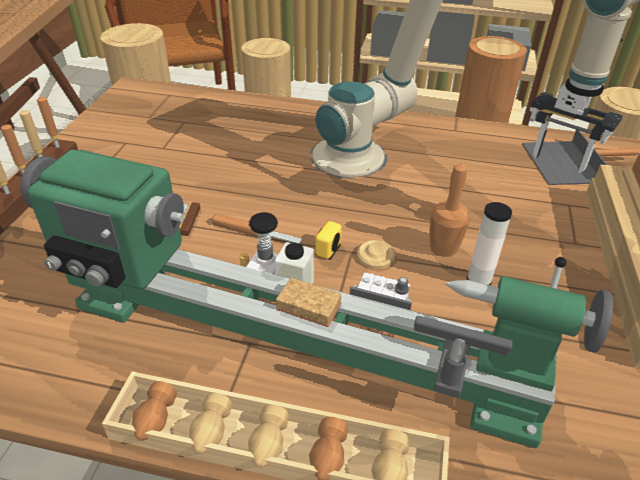

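The top view shows the knob at (369,219), the tank cap at (333,216) and the sleeve near (221,199). In the scene view the knob is at (263,222) and the sleeve near (402,285).

Run:
```python
from h import *
t=load('t0');s=load('s0')
for n,z,u,v in[('knobT',t,369,219),('capT',t,333,216),('slT',t,221,199),('knobS',s,263,220),('capS',s,294,250),('slS',s,402,283)]:
    print(n,world(z,u,v).round(1))
# cloud of knob top
for nm,z in(('t',t),('s',s)):
    P=np.array([[world(z,u,v) if z['d'][v,u]>0 else [0,0,0] for u in range(640)] for v in range(480)])
    k=world(t,369,219)
    m=(abs(P[...,2]-196)<9)&(np.hypot(P[...,0]-k[0],P[...,1]-k[1])<45)
    q=P[m];print(nm,m.sum(),q.mean(0).round(1),q.min(0).round(1),q.max(0).round(1))
    q=P[(P[...,2]>130)&(P[...,2]<160)&(np.hypot(P[...,0]-world(t,221,199)[0],P[...,1]-world(t,221,199)[1])<25)]
    if len(q):print('sleeve',len(q),q.mean(0).round(1),q.min(0).round(1),q.max(0).round(1))
a=cv2.resize(cv2.imread('pics/t0.png')[170:260,190:410],None,fx=3.6,fy=3.6,interpolation=3)
b=cv2.resize(cv2.imread('pics/s0.png')[200:320,230:430],None,fx=2.2,fy=2.2,interpolation=3)
o=np.zeros((600,800,3),np.uint8);o[:324,:792]=a;o[330:330+264,:440]=b;
cv2.imwrite('pics/c0.png',o)
```

```text
Still running in the background as job /tmp/bash_jobs.1000/366a2314f054 (pid 491). You'll get a notice when it ends.
```

```bash
kill -- -$(cat /tmp/bash_jobs.1000/366a2314f054/pid); sed -i "s/def load(f): return .*/def load(f): return dict(np.load(f'pics\/{f}.npz'))/" h.py
cat >> h.py <<'E'
def cloud(z):
    from scipy.spatial.transform import Rotation
    v,u=np.mgrid[0:480,0:640]; d=z['d']
    c=np.stack([(u-z['cx'])/z['fx']*d,-(v-z['cy'])/z['fy']*d,-d],-1)
    return c@Rotation.from_quat(z['rotation']).as_matrix().T+z['xyz']
E
timeout 60 python3 - <<'E'
from h import *
t=load('t0');s=load('s0')
for n,z,u,v in[('knobT',t,369,219),('capT',t,333,216),('slT',t,221,199),('knobS',s,263,220),('capS',s,294,250),('slS',s,402,283)]:
    print(n,world(z,u,v).round(1))
for nm,z in(('t',t),('s',s)):
    P=cloud(z)
    k=world(t,369,219);l=world(t,221,199)
    for n,c,lo,hi,r in(('knob',k,187,206,45),('sleeve',l,128,165,25)):
        q=P[(P[...,2]>lo)&(P[...,2]<hi)&(np.hypot(P[...,0]-c[0],P[...,1]-c[1])<r)]
        if len(q):print(nm,n,len(q),q.mean(0).round(1),q.min(0).round(1),q.max(0).round(1))
a=cv2.resize(cv2.imread('pics/t0.png')[170:260,190:410],None,fx=3.6,fy=3.6,interpolation=3)
b=cv2.resize(cv2.imread('pics/s0.png')[200:320,230:430],None,fx=2.2,fy=2.2,interpolation=3)
o=np.zeros((600,800,3),np.uint8);o[:324,:792]=a;o[330:330+264,:440]=b;
cv2.imwrite('pics/c0.png',o)
E
```

```text
knobT [577.7 -75.  195.6]
capT [592.1  -7.8 142.3]
slT [631.5 216.5 142.1]
knobS [585.8 -72.4 199.6]
capS [596.2  -6.  141.3]
slS [639.4 221.4 141.6]
t knob 733 [578.4 -73.5 196.9] [ 551.1 -101.9  188.1] [607.2 -44.9 204.9]
t sleeve 104 [631.1 221.  142.1] [619.3 211.5 128. ] [644.2 232.3 152.2]
s knob 462 [587.5 -73.  195.8] [ 552.5 -102.   187.1] [613.1 -45.6 202.9]
s sleeve 119 [637.6 221.5 139.5] [621.7 211.2 128.3] [647.2 231.7 146.4]
```

View pics/c0.png

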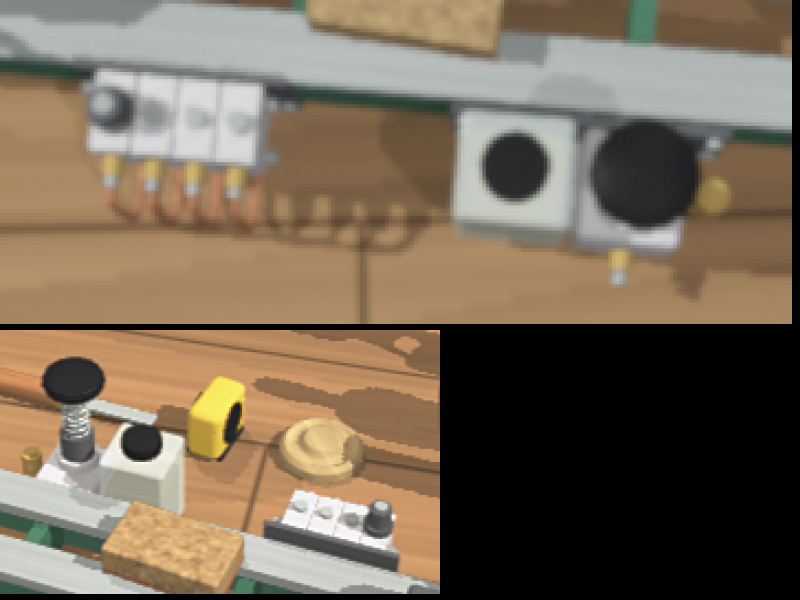

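Both cameras agree: knob axis ≈ (581, −73.5), top at z ≈ 200; sleeve ≈ (635, 221), z ≈ 144. I go up, shut the jaws and travel over the knob.

Emit:
{"api": "play_rows", "payload": {
  "commands": [
    [0,0,-50,0,0],
    [0,0,-100,0,0],
    [-40,-29,-100,0,0],
    [-80,-58,-100,0,0],
    [-120,-87,-100,0,0],
    [-160,-117,-100,0,0],
    [-200,-146,-100,0,0],
    [-240,-175,-100,0,0]
  ],
  "newtons": 20
}}

```text
time: 0.9
ee_pos: [380.4, 268.6, 313.2]
ee_rot: [0.204, 0.979, -0.0, -0.0]
contact_force: [0.4, 1.0, 0.1]
gripper_width: 0.356
```

Emit:
{"api": "play_rows", "payload": {
  "commands": [
    [-40,-29,0,0,0],
    [-80,-58,0,0,0],
    [-120,-87,0,0,0],
    [-160,-117,0,0,0],
    [-200,-146,0,0,0],
    [-240,-175,0,0,0],
    [-280,-204,0,0,0],
    [-310,-225,0,0,0]
  ]
}}

```text
time: 1.7
ee_pos: [575.0, -62.7, 312.7]
ee_rot: [0.205, 0.979, -0.0, -0.0]
contact_force: [0.9, -0.1, 0.2]
gripper_width: 0.006
```

Run:
```python
from h import *
from scipy.spatial.transform import Rotation as R
s=robot.sense();print(s['time'],s['ee_pos'],s['ee_rot'],s['contact_force'],s['gripper_width'],s['joints'].round(2))
cap('wrist','w1');z=load('w1')
print('tool shift',R.from_quat(s['ee_rot']).inv().apply(np.array([581,-73.5,225])-s['ee_pos']))
P=cloud(z);m=(P[...,2]>187)&(P[...,2]<206)&(np.hypot(P[...,0]-581,P[...,1]+73)<45);q=P[m]
print(len(q));
if len(q):print(q.mean(0),q.min(0),q.max(0))
```

```text
1.7 [574.98845699 -62.69535352 312.67019497] [ 2.05377139e-01  9.78682821e-01 -2.45267505e-04 -3.27855686e-04] [ 0.94652713 -0.11602937  0.24460168] 0.006311064126843051 [-0.23  0.24  1.31 -0.    1.59 -1.39]
tool shift [-9.895289   -7.42264703 87.66943417]
4098
[575.97006881 -74.50889344 198.04586071] [ 549.26485883 -105.21897705  188.0466763 ] [606.7547782  -46.54425787 202.4263336 ]
```

View pics/w1.png

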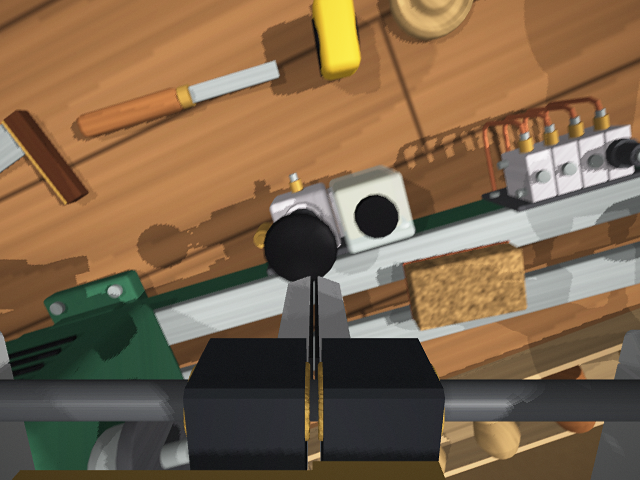

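The wrist view shows the knob at (301,246), partly behind the shut fingers, with tank and sleeve (628,153) to the right. Its outline puts the axis near (579, −75). I move over it and stop just above.

Emit:
{"api": "play_rows", "payload": {
  "commands": [
    [-9,-8,30,0,0],
    [-9,-8,65,0,0],
    [-9,-8,90,0,0],
    [-9,-8,96,0,0],
    [-9,-8,96,0,0],
    [-9,-8,96,0,0]
  ]
}}

```text
time: 2.35
ee_pos: [579.9, -70.7, 218.8]
ee_rot: [0.204, 0.979, -0.0, 0.001]
contact_force: [0.5, 0.0, 0.2]
gripper_width: 0.001
```

Run:
```python
from h import *
s=robot.sense();print(s['time'],s['ee_pos'],s['contact_force'],s['joints'].round(2))
cap('scene','s1');
a=cv2.imread('pics/s1.png')[130:320,220:440];cv2.imwrite('pics/c1.png',cv2.resize(a,None,fx=3,fy=3,interpolation=3))
```

```text
2.35 [579.94641814 -70.67301977 218.81747041] [0.47846896 0.04170166 0.18796897] [-0.24  0.29  1.48  0.    1.38 -1.4 ]
```

View pics/c1.png

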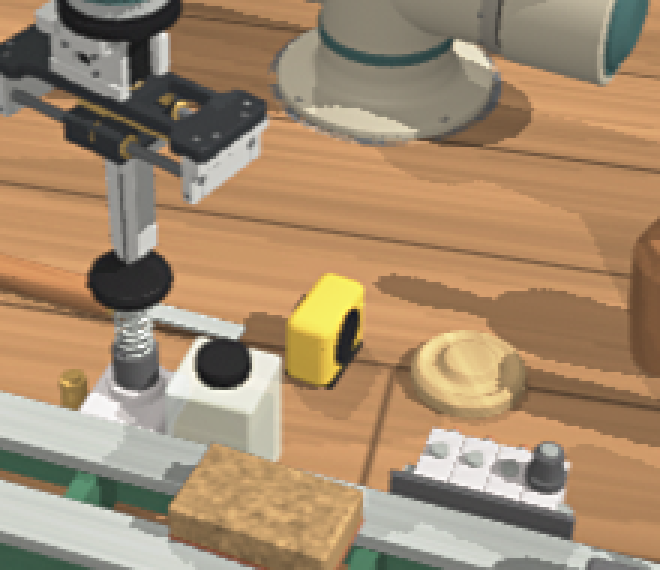

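The fingertips stand above the knob's middle, about 10 mm clear; the pin is in at crop (548,455). I shift a little further and press the first stroke gently.

Emit:
{"api": "play_rows", "payload": {
  "commands": [
    [-1.5,-3,0,0,0],
    [-1.5,-3,8,0,0],
    [-1.5,-3,15,0,0],
    [-1.5,-3,22,0,0],
    [-1.5,-3,27,0,0],
    [-1.5,-3,30,0,0],
    [-1.5,-3,30,0,0]
  ]
}}

```text
time: 3.1
ee_pos: [580.2, -74.4, 189.2]
ee_rot: [0.204, 0.979, -0.0, 0.002]
contact_force: [-0.9, -0.4, 10.5]
gripper_width: 0.005
```

```bash
cat > look.py <<'E'
import sys
from h import *
f=sys.argv[1]
s=robot.sense();print(s['time'],s['ee_pos'].round(1),s['contact_force'].round(1))
cap('scene',f);z=load(f);P=cloud(z)
for n,c,lo,hi,r in(('knob',(580,-74),150,206,35),('sleeve',(635,221),128,175,20)):
    q=P[(P[...,2]>lo)&(P[...,2]<hi)&(np.hypot(P[...,0]-c[0],P[...,1]-c[1])<r)]
    print(n,len(q),'zmax',np.sort(q[:,2])[-4:].round(1))
z0=load('s0')
a=z['p'][255:300,380:425].astype(int);b=z0['p'][255:300,380:425].astype(int)
print('pin diff',(abs(a-b).sum(2)>60).sum())
E
python3 look.py p1
```

```text
3.1 [580.2 -74.4 189.2] [-0.9 -0.4 10.5]
knob 515 zmax [205.4 205.4 205.5 205.6]
sleeve 117 zmax [147.5 147.5 148.1 148.8]
pin diff 76
```

Emit:
{"api": "play_rows", "payload": {
  "commands": [
    [0,0,3,0,0],
    [0,0,5,0,0],
    [0,0,5,0,0]
  ]
}}

```text
time: 3.45
ee_pos: [580.3, -74.4, 186.0]
ee_rot: [0.204, 0.979, -0.0, 0.002]
contact_force: [-3.4, 0.5, 17.8]
gripper_width: 0.006
```

```bash
python3 look.py p2
python3 - <<'E'
from h import *
a=np.hstack([cv2.resize(cv2.imread(f'pics/{f}.png')[255:305,370:430],None,fx=6,fy=6,interpolation=3) for f in('s1','p2')])
cv2.imwrite('pics/c2.png',a)
E
```

```text
3.45 [580.3 -74.4 186. ] [-3.4  0.5 17.8]
knob 526 zmax [205.3 205.5 205.6 205.9]
sleeve 118 zmax [148.1 148.1 148.4 148.5]
pin diff 72
```

View pics/c2.png

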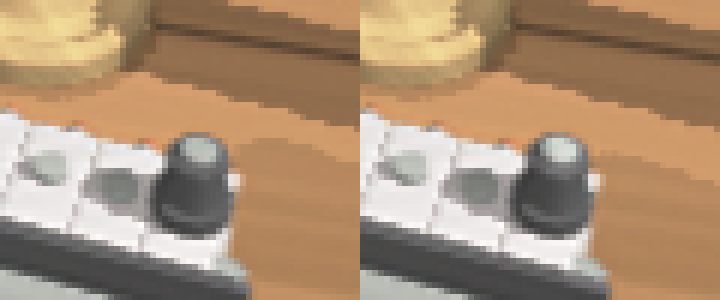

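At the stop: 17.8 N at TCP z 186 (12 N spring plus the stop), and the crop shows the pin still in, unchanged. Release, check, then stroke 2.

Emit:
{"api": "play_rows", "payload": {
  "commands": [
    [0,0,-18,0,0],
    [0,0,-32,0,0],
    [0,0,-32,0,0],
    [0,0,-32,0,0],
    [0,0,-32,0,0],
    [0,0,-32,0,0],
    [0,0,-32,0,0]
  ]
}}

```text
time: 4.2
ee_pos: [578.9, -73.9, 213.6]
ee_rot: [0.204, 0.979, 0.0, -0.001]
contact_force: [0.4, 0.2, -0.0]
gripper_width: 0.006
```

```bash
python3 look.py u1
```

```text
4.2 [578.9 -73.9 213.6] [ 0.4  0.2 -0. ]
knob 499 zmax [200.5 200.5 203.1 203.1]
sleeve 116 zmax [146.7 147.3 147.6 148. ]
pin diff 85
```

Emit:
{"api": "play_rows", "payload": {
  "commands": [
    [0,0,8,0,0],
    [0,0,16,0,0],
    [0,0,23,0,0],
    [0,0,28,0,0],
    [0,0,32,0,0],
    [0,0,32,0,0],
    [0,0,32,0,0]
  ]
}}

```text
time: 4.95
ee_pos: [580.1, -74.2, 186.0]
ee_rot: [0.204, 0.979, -0.0, 0.002]
contact_force: [-2.9, 0.8, 18.2]
gripper_width: 0.006
```

```bash
python3 look.py p3
```

```text
4.95 [580.1 -74.2 186. ] [-2.9  0.8 18.2]
knob 523 zmax [205.4 205.5 205.9 205.9]
sleeve 119 zmax [146.8 146.8 147.1 147.4]
pin diff 75
```

Stroke 2 is done and the pin is still in (top ≈ 147). Stroke 3.

Emit:
{"api": "play_rows", "payload": {
  "commands": [
    [0,0,-18,0,0],
    [0,0,-32,0,0],
    [0,0,-32,0,0],
    [0,0,-32,0,0],
    [0,0,-32,0,0],
    [0,0,-32,0,0],
    [0,0,-32,0,0]
  ]
}}

```text
time: 5.7
ee_pos: [579.0, -74.0, 213.6]
ee_rot: [0.204, 0.979, 0.0, -0.001]
contact_force: [0.5, -0.7, 0.1]
gripper_width: 0.004
```

Emit:
{"api": "play_rows", "payload": {
  "commands": [
    [0,0,8,0,0],
    [0,0,16,0,0],
    [0,0,23,0,0],
    [0,0,28,0,0],
    [0,0,32,0,0],
    [0,0,32,0,0],
    [0,0,32,0,0]
  ]
}}

```text
time: 6.4
ee_pos: [580.0, -74.2, 186.0]
ee_rot: [0.204, 0.979, -0.0, 0.002]
contact_force: [-2.6, 1.5, 17.9]
gripper_width: 0.007
```

```bash
python3 look.py p4
```

```text
6.4 [580.  -74.2 186. ] [-2.6  1.5 17.9]
knob 526 zmax [205.1 205.4 205.9 206. ]
sleeve 118 zmax [146.8 147.1 147.3 147.4]
pin diff 79
```

Pin still in. Stroke 4.

Emit:
{"api": "play_rows", "payload": {
  "commands": [
    [0,0,-18,0,0],
    [0,0,-32,0,0],
    [0,0,-32,0,0],
    [0,0,-32,0,0],
    [0,0,-32,0,0],
    [0,0,-32,0,0],
    [0,0,-32,0,0]
  ]
}}

```text
time: 7.15
ee_pos: [578.9, -73.9, 213.6]
ee_rot: [0.204, 0.979, 0.0, -0.001]
contact_force: [-0.2, 0.9, 0.3]
gripper_width: 0.005
```

Emit:
{"api": "play_rows", "payload": {
  "commands": [
    [0,0,8,0,0],
    [0,0,16,0,0],
    [0,0,23,0,0],
    [0,0,28,0,0],
    [0,0,32,0,0],
    [0,0,32,0,0],
    [0,0,32,0,0]
  ]
}}

```text
time: 7.85
ee_pos: [580.0, -74.2, 186.0]
ee_rot: [0.204, 0.979, -0.0, 0.002]
contact_force: [-2.4, 1.2, 18.0]
gripper_width: 0.005
```

```bash
python3 look.py p5
```

```text
7.85 [580.  -74.2 186. ] [-2.4  1.2 18. ]
knob 526 zmax [205.7 205.9 205.9 206. ]
sleeve 157 zmax [164.2 164.6 164.8 165.1]
pin diff 162
```

The pin top now reads z ≈ 165 (144+20 expected), so it has popped. I let the knob up, back away and check.

Emit:
{"api": "play_rows", "payload": {
  "commands": [
    [0,0,-18,0,0],
    [0,0,-32,0,0],
    [0,0,-32,0,0],
    [0,0,-50,0,0],
    [0,0,-90,0,0],
    [0,0,-120,0,0],
    [0,0,-120,0,0],
    [0,0,-120,0,0]
  ]
}}

```text
time: 8.7
ee_pos: [579.1, -73.9, 301.3]
ee_rot: [0.204, 0.979, 0.0, -0.001]
contact_force: [-0.3, 0.9, -1.3]
gripper_width: 0.004
```

```bash
python3 look.py e1
python3 - <<'E'
from h import *
a=cv2.imread('pics/e1.png')[130:320,220:440];cv2.imwrite('pics/c3.png',cv2.resize(a,None,fx=3,fy=3,interpolation=3))
E
```

```text
8.7 [579.1 -73.9 301.3] [-0.3  0.9 -1.3]
knob 552 zmax [200.1 200.2 200.5 202.5]
sleeve 155 zmax [165.  165.2 165.3 166.4]
pin diff 156
```

View pics/c3.png

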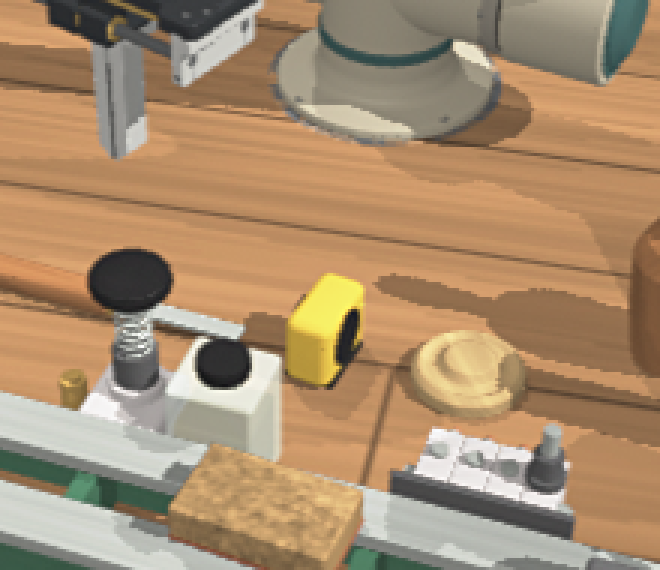

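The picture shows the pin standing well out at (551,440), the knob fully up at (130,280) and the relief pin unchanged at (73,385). The gripper is well clear. I hand in.

```bash
python3 -c "
from station import robot
print(robot.finish_job())"
```

```text
the job is handed in; nothing more can be done
None
```

The lathe is greased. I pressed the knob with shut jaws for four full strokes, each to its stop at about 18 N, and let it come up every time. I stopped when the indicator pin popped out on the fourth down stroke.

Last checks, at 8.7 s, before handing in:
- **Indicator pin:** its top is at z ≈ 165 mm, against about 164 expected when fully out and about 147 measured while it was in.
- **Knob:** fully up, with its top at about 200 mm.
- **Relief pin:** looks the same in the picture as before pumping.
- **Robot:** raised about 93 mm above the knob and touching nothing.
- **Things lying about:** those in the last close-up have not moved. The mallet, cartridge and square are mostly outside it, and I did not check them again.

No check failed. The cameras and the wrist view disagreed by a few mm on the knob's x position, which is well inside the 36 mm flat.

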